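# Load the label printer, square up the parcel and start the label

## Robot

A 6-joint arm with a two-finger parallel gripper is mounted at the origin on the work surface. World frame = base frame: x ahead of the robot, y to its left, z up, the work surface at z = 0. Lengths are in m, angles in rad, forces in N, time in s.
With the tool pointing down it reaches from about 0.35 to 0.725 m from the base axis. Payload 4.3 kg.
Tool frame: the origin (TCP) lies midway between the tips of the shut fingers; the grasp point (between the pads) lies 19 mm behind it; z points along the fingers, y is the line along which they close (so a half turn about z gives the same grasp; the last joint's range is limited). The gripper opens to 85 mm and grips with 20 to 120 N. Pads are 22 mm wide; open, the fingers measure 114 mm over their backs; the gripper's body (76 mm by 85 mm) begins 54 mm behind the grasp point. The pads swing forward as they close: fully open they stand 13 mm farther back than shut.
Start: joints at [1.045, 0.377, 0.081, 1.274, 0, 1.46], TCP at [0.232, 0.526, 0.231] pointing down, gripper open.
Joint ranges: [-2.72, 2.72], [-0.84, 1.66], [-1.02, 1.22], [-1.77, 2.12], [-1.37, 1.28], [-3.14, 3.14]. Speed limits (rad/s): [2.57, 2.57, 3.14, 3.14, 3.14, 3.14].

## Interface

Orientations are given as a 3x3 rotation matrix whose columns are the frame's x, y, z axes.
In Python, from rig import ctrl, viewer gives the robot as it stands. The module is installed in compiled form; this text tells all that it offers.
- The arm moves only by the tool step_arm, never from a script. Its argument "steps" is a list that holds one entry, the list of rows, each a list of 7 numbers: the shift along the world's x, y, z in mm, then the turn, a rotation vector about the world's x, y, z in degrees, then the opening, from 0 (shut) to 1 (fully open). In form: [[[tx, ty, tz, wx, wy, wz, jaw], ...]]. A call has 1 to 10 rows; each row shifts and turns the commanded pose from where the row before left it; what a row does not reach is not made up. A row lasts 1/10 s, in which the tool goes at most 50 mm and 8.59 degrees, less where a joint would pass 70% of its speed; a pose out of reach is approached as far as the arm can. A call with a gripper value outside its range is refused whole. The fingers move at their own pace and stop on an object; "force" is the grip in N (left out, the last holds). Time passes only in rows, so rows that do not move let the fingers close. It gives the time, the measured TCP pose, the force, the opening and the grip force at its end, in the units of the state.
- ctrl.sense(): the state, without advancing time (a new reading comes with each control period).
- viewer.get_image(name): name is "side" or "top"; returns a dict with "frame" (384x512x3 uint8, blue, green, red), "mtx" (3x3 intrinsics, pixels), "dist" ([k1, k2, p1, p2, k3] as OpenCV has them; the pictures are not rectified), "R" (3x3) and "t" (3): a world point X has camera coordinates R X + t. Camera axes: x right, y down, z forward; pixel columns grow to the right and rows downward; lengths in m; the calibration is good to about 2 mm. A picture is of the moment at which its call begins. There is no depth.
- ctrl.close_job(): hands the job in; it is judged then, once.
Trained networks look in the newest picture that a camera, given by its name, has taken for a name from the list of things; names that differ only in an ending like _2 or _b are one class to them, and where a whole thing is asked for, a point or a joint stands for the part that bears it (a point fixed in the world has none). Each returns a list of dicts, best first, with "p" (0 to 1); they miss things now and then, are a little off and sometimes report something else, mostly with a low value. They report only what shows in the picture. A call takes as long as a camera call. They do not tell look-alikes from the thing itself.
- viewer.trace(camera, thing): "region" (384x512 bool, what is visible of it) and "bbox" ([centre column, centre row, width, height] in pixels, round what is visible of it).
- viewer.landmark_of(camera, thing): "xy" ([column, row] in pixels: a listed point, or the origin of a listed thing).
The state is a dict: "clock": time; "joint_pos": joint angles; "qd": joint speeds; "effort": joint torques, N m; "tcp_pos": TCP position; "tool_rot": TCP orientation; "ft_force": force on the tool from outside, world axes, zero at the start; "wrist_torque": the same for the moment, N m; "grip_width": finger opening in m; "grasp_force": force on a finger pad.
Only numpy, scipy, OpenCV 4.12 (cv2) and the standard library are available. Lean on these libraries where they do the work, as an engineer would, in place of code of your own. Each camera call takes 0.05 s, during which the arm holds its last target. There are 200 camera calls.

## Task

Get this parcel's label printed: first put the full cartridge (green handle) into the pocket of the label printer, handle side up and lowered in rather than dropped, and then shut the printer's cover. Next push the parcel fully home into the measuring corner, a long side against the long wall and a short side against the short wall, and only then press the green start button fully down for a moment and let it spring back up. Keep the parcel flat on the bench and leave the spent cartridge (red handle) and everything else on the bench where it is.

Things in the scene. Friction and masses are not known exactly. Their poses are not given: they have to be found in the camera images.
- printer: label printer fixed to the bench, grey. Origin on the bench below the centre of its box; x points to its rear, y to its left, z up. The box is open at the top, 150 x 150 mm, 75 mm high, walls 6 mm. In front of it (x from -135 to -75 mm) is a ledge 150 mm wide and 45 mm high, carrying the start button in the middle at x = -105 mm
- printer_in (a point): centre of the pocket's floor inside the printer's box, 6 mm above the bench, axes as the printer. The pocket is a rectangle 108 mm (x) by 72 mm (y), 15 mm deep, in a black liner; the box's walls rise 54 mm higher than the liner
- cover (a joint): angle of the printer's white cover in rad: 0 is shut, about 1.6 stands upright. It is hinged at the rear of the box, opens upward and to the rear, and its stiff hinge holds it where it is left
- cover_hinge (a point): middle of the cover's hinge line, 75.5 mm above the bench at the rear of the box (printer x = +75 mm, y = 0). The hinge line runs along the printer's y. The cover is a plate 165 mm long (hinge to free edge), 150 mm wide, 8 mm thick
- cover_edge (a point): middle of the cover's free edge, on its outer face (the upper face when shut); when shut it overhangs the box's front by 15 mm, 83.5 mm above the bench
- start (a joint): travel of the green start button in m: 0 is up, 0.008 is fully down; its spring takes 5 N to hold fully down
- start_top (a point): middle of the top of the green start button (36 mm across, in a black collar 52 mm across and 12 mm high), 69 mm above the bench when up; pressed straight down
- full_cartridge: full label cartridge, loose, 160 g: black flat body 100 (x) x 64 (y) x 25 mm high, with a green handle rib 70 (x) x 18 (y) mm standing 28 mm above the middle of its top (53 mm high in all). Origin at the centre of its underside, z up through the handle. Either way round fits the pocket
- spent_cartridge: spent cartridge, the same shape but with a red handle; not to be used or moved
- parcel: brown carton with a yellow tape strip, 100 (x) x 140 (y) x 80 mm high, about 450 g, loose; origin at the centre of its underside. Too wide to grasp
- corner: measuring corner fixed to the bench: two aluminium walls 45 mm high, 10 mm thick, at a right angle round a flush blue area. Origin on the bench at the inside of the angle. Long wall: 200 mm along +y, inner face at x = 0, on the side far from the robot. Short wall: 170 mm along -x, inner face at y = 0. A parcel that is home has its centre at x = -50 mm, y = +70 mm
- tape_dispenser: red tape dispenser with a yellow roll, 130 x 60 x 90 mm; leave alone
- mug: blue mug, 80 mm across, 90 mm high; leave alone
- stapler: blue and black stapler, 130 x 35 x 58 mm; leave alone
- tape_roll: roll of yellow tape lying flat, 80 mm across, 48 mm high; leave alone
- small_carton: small brown carton, 110 x 80 x 60 mm, beyond the measuring corner; leave alone
- pen_pot: black pot of pens, 74 mm across, 150 mm high; leave alone
There are look-alikes about, which are no part of the job. Leave any orange look-alike of the full_cartridge alone. What is shaped like the parcel but pink is not meant.

How it is judged:
By the outcome, as a careful person would: the job done as asked, in the order asked, and still so for the second after the job is handed in, with the robot touching nothing.
It also fails if it takes over 72 s, if anything falls off the work surface, if the arm or the gripper's body presses on something with over 40 N, if the wrist force passes 120 N, or if a joint passes its speed limit or range.

## Working session

There is one attempt and no reset: what is moved stays moved. The work goes in short steps, Python scripts to look and compute and a tool call to move; the robot and the scene stay as the last step left them, time stands still between calls to the robot, and variables do not carry over. Pictures are saved under pics/ and viewed, at most 11 in all, crops included, and the job is handed in when it is done.

Besides the shell and the picture viewer there is one more tool, called after "Request:" as name([rows], argument=value, ...), one row to a line, values as JSON. step_arm: Moves the arm, as the interface text tells. Its arguments: {"type":"object","properties":{"steps":{"type":"array","items":{"type":"array","items":{"type":"array","items":{"type":"number"}}}},"force":{"type":"number"}},"required":["steps"]}

```bash
mkdir -p pics
python3 - <<'E'
from rig import ctrl, viewer
import cv2
for n in("side","top"):
    d=viewer.get_image(n); cv2.imwrite(f"pics/{n}0.png",d["frame"]); print(n,d["mtx"].tolist(),d["dist"],(-d["R"].T@d["t"]).tolist(),d["R"].round(3).tolist())
    for k in ["printer_in","cover_hinge","cover_edge","start_top","full_cartridge","spent_cartridge","parcel","corner"]:
        print(k,[(x["xy"],round(x["p"],2)) for x in viewer.landmark_of(n,k)][:4])
print(ctrl.sense())
E
```

```text
side [[367.4525946637878, 0.0, 251.03507650920153], [0.0, 367.4525946637878, 193.8276386763803], [0.0, 0.0, 1.0]] [0.0082678 0.        0.        0.        0.       ] [0.48767949541652417, -0.9834411434809353, 0.9686442086964213] [[0.998, -0.068, -0.006], [-0.05, -0.669, -0.741], [0.047, 0.74, -0.671]]
printer_in [([256.4, 194.5], 0.67)]
cover_hinge [([273.6, 178.2], 0.48)]
cover_edge [([227.1, 179.5], 0.74), ([281.8, 141.8], 0.51)]
start_top [([277.4, 139.3], 0.62), ([225.8, 181.2], 0.43)]
full_cartridge [([190.5, 145.0], 0.84), ([211.8, 162.7], 0.64)]
spent_cartridge [([245.8, 158.6], 0.73), ([212.6, 159.9], 0.38)]
parcel [([177.0, 309.7], 0.93), ([233.9, 257.8], 0.72), ([292.3, 305.6], 0.16)]
corner [([289.5, 305.2], 0.97), ([254.0, 192.3], 0.66)]
top [[490.48879784893853, 0.0, 252.68167447367466], [0.0, 490.48879784893853, 190.37418787711297], [0.0, 0.0, 1.0]] [-0.01731046  0.          0.          0.          0.        ] [0.43945698172655695, -0.003217112435762255, 1.5729504353085981] [[-0.025, -1.0, 0.0], [-0.997, 0.025, -0.077], [0.077, -0.002, -0.997]]
printer_in [([225.8, 188.
[... 483 characters left out ...]
00,
       -1.46338263e-05,  1.46052224e+00]), 'qd': array([-0.00193803, -0.00091892, -0.00073706,  0.00044627,  0.00101247,
        0.00176146]), 'effort': array([-1.70088002e-03, -4.63512611e+01,  2.70158029e+01,  8.00029670e-05,
       -3.30080356e-04,  8.76417403e-06]), 'tcp_pos': array([0.23228636, 0.52602214, 0.23136391]), 'tool_rot': array([[-9.14768496e-01,  4.03978457e-01,  7.38936214e-05],
       [ 4.03978462e-01,  9.14768491e-01,  9.81011768e-05],
       [-2.79647946e-05,  1.19591298e-04, -9.99999992e-01]]), 'ft_force': array([ 0.6800096 ,  0.5227069 , -0.97059235]), 'wrist_torque': array([0.0172183 , 0.00498139, 0.03432792]), 'grasp_force': 0.0, 'grip_width': 0.08563810922742728}
```

```bash
python3 -c "
import cv2
a=cv2.imread('pics/top0.png');cv2.imwrite('pics/top0b.png',cv2.resize(a,(800,600),interpolation=cv2.INTER_CUBIC))
a=cv2.imread('pics/side0.png');cv2.imwrite('pics/side0b.png',cv2.resize(a,(800,600),interpolation=cv2.INTER_CUBIC))"
```

```text
(no output)
```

View pics/top0b.png

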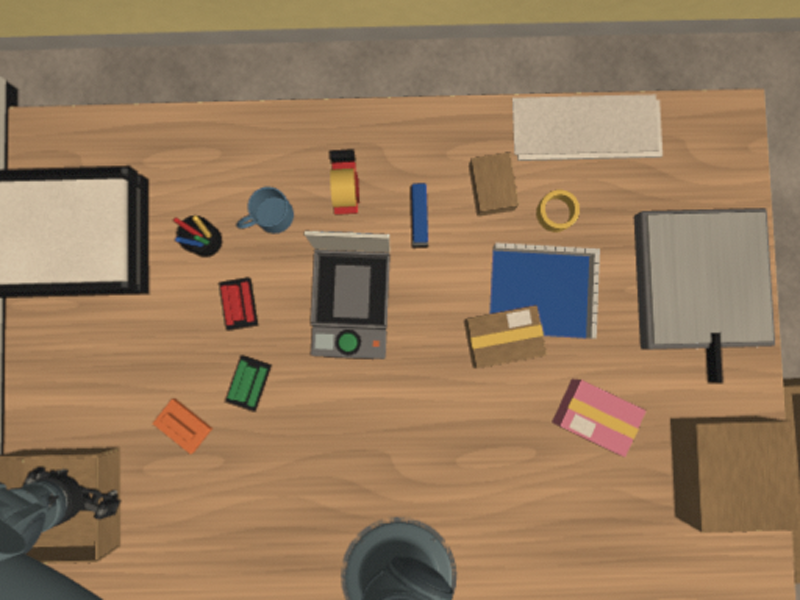

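View pics/side0b.png

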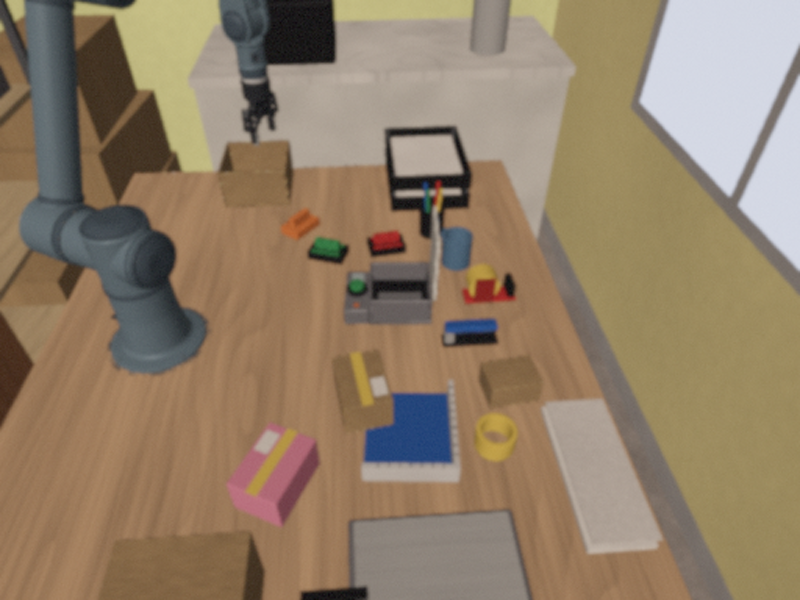

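The top view shows the green cartridge near (159,245), the printer pocket at (225,186) with its button toward the robot, and the cover standing open. The parcel is at (322,216). The corner's inside is at about (380,160), with the long wall running left. The orange and pink look-alikes are set apart from these. Next I'll fit the poses by silhouette.

```bash
cat > h.py <<'E'
from rig import ctrl, viewer
import cv2, numpy as np
from scipy.optimize import minimize
def cam(n): return viewer.get_image(n)
def proj(d,P): return cv2.projectPoints(np.asarray(P,float).reshape(-1,1,3),cv2.Rodrigues(d["R"])[0],d["t"],d["mtx"],d["dist"])[0][:,0]
def ray(d,xy,z):
    u=cv2.undistortPoints(np.array([[xy]],float),d["mtx"],d["dist"])[0,0]
    c=-d["R"].T@d["t"]; v=d["R"].T@np.array([u[0],u[1],1]); return c+v*(z-c[2])/v[2]
def W(p,L):
    L=np.atleast_2d(L).astype(float);c,s=np.cos(p[2]),np.sin(p[2]); return np.c_[p[0]+c*L[:,0]-s*L[:,1],p[1]+s*L[:,0]+c*L[:,1],L[:,2]]
def box(x0,x1,y0,y1,z0,z1): return np.array([[x,y,z] for x in(x0,x1) for y in(y0,y1) for z in(z0,z1)])
S=4
def sil(d,p,boxes):
    m=np.zeros((384*S,512*S),np.uint8)
    for b in boxes: cv2.fillConvexPoly(m,cv2.convexHull(np.round((proj(d,W(p,b))+.5)*S-.5).astype(np.int32)),1)
    return m>0
def fit(ds,thing,boxes,p0,cams=("top","side")):
    M={}
    for n in cams:
        c=proj(ds[n],W(p0,[0,0,.03]))[0]
        r=[x for x in viewer.trace(n,thing) if np.hypot(x["bbox"][0]-c[0],x["bbox"][1]-c[1])<25]
        if r: M[n]=cv2.resize(r[0]["region"].astype(np.uint8)*255,None,fx=S,fy=S,interpolation=cv2.INTER_LINEAR)>127
    def cost(p):
        t=0
        for n in M: s=sil(ds[n],p,boxes); t+=1-(s&M[n]).sum()/max(1,(s|M[n]).sum())
        return t/len(M)
    best=None
    for dy in(-.4,-.15,.15,.4):
        q=np.array(p0,float)+[0,0,dy]
        r=minimize(cost,q,method="Nelder-Mead",options=dict(initial_simplex=q+np.array([[0,0,0],[.015,0,0],[0,.015,0],[0,0,.25]]),xatol=2e-4,fatol=1e-4,maxiter=90))
        if best is None or r.fun<best.fun: best=r
    print(thing,best.x.round(4),"deg",np.degrees(best.x[2]).round(1),"cost",round(best.fun,3),list(M)); return best.x
CART=[box(-.05,.05,-.032,.032,0,.025),box(-.035,.035,-.009,.009,.025,.053)]
PAR=[box(-.05,.05,-.07,.07,0,.08)]
COR=[box(0,.01,-.01,.2,0,.045),box(-.17,0,-.01,0,0,.045)]
E
cat > m.py <<'E'
from h import *
ds={n:cam(n) for n in("top","side")}
T=ds["top"]
c=ray(T,(158.7,245),.03); fit(ds,"full_cartridge",CART,[c[0],c[1],-.4])
c=ray(T,(323,214),.05); fit(ds,"parcel",PAR,[c[0],c[1],.15])
c=ray(T,(381,160),.02); print(c); fit(ds,"corner",COR,[c[0],c[1],0.],("top",))
for k,z in [("printer_in",.006),("cover_hinge",.0755),("start_top",.069)]:
    for n in ds:
        for x in viewer.landmark_of(n,k)[:2]: print(k,n,ray(ds[n],x["xy"],z).round(4),round(x["p"],2))
for n in ds:
    for x in viewer.landmark_of(n,"cover_edge")[:1]: print(n,[ray(ds[n],x["xy"],z).round(4) for z in(.2,.24)])
# colour: green handle, button
for n in ds:
    h=cv2.cvtColor(ds[n]["frame"],cv2.COLOR_BGR2HSV); m=cv2.inRange(h,(50,90,30),(85,255,255))
    k,l,s,ce=cv2.connectedComponentsWithStats(m)
    for i in range(1,k):
        if s[i,4]>25: print(n,s[i],ce[i].round(1),ray(ds[n],ce[i],.069).round(4),ray(ds[n],ce[i],.05).round(4))
# printer edges: side walls line / front edge
E
python3 m.py; python3 -c "
import cv2
a=cv2.imread('pics/top0.png')[130:250,185:400];cv2.imwrite('pics/c1.png',cv2.resize(a,(790,441),interpolation=cv2.INTER_CUBIC))"
```

```text
full_cartridge [ 0.3946  0.2969 -0.3609] deg -20.7 cost 0.061 ['top', 'side']
parcel [ 0.4738 -0.2216  0.1498] deg 8.6 cost 0.036 ['top', 'side']
[ 0.64610938 -0.41906648  0.02      ]Traceback (most recent call last):
  File "m.py", line 6, in <module>
    c=ray(T,(381,160),.02); print(c); fit(ds,"corner",COR,[c[0],c[1],0.],("top",))
                                      ~~~^^^^^^^^^^^^^^^^^^^^^^^^^^^^^^^^^^^^^^^^^
  File "h.py", line 30, in fit
    r=minimize(cost,q,method="Nelder-Mead",options=dict(initial_simplex=q+np.array([[0,0,0],[.015,0,0],[0,.015,0],[0,0,.25]]),xatol=2e-4,fatol=1e-4,maxiter=90))
    res = _minimize_neldermead(fun, x0, args, callback, bounds=bounds,
                               **options)
    fsim[k] = func(sim[k])
              ~~~~^^^^^^^^
    fx = function(np.copy(x), *(wrapper_args + args))
  File "h.py", line 26, in cost
    return t/len(M)
           ~^~~~~~~
ZeroDivisionError: division by zero
```

View pics/c1.png

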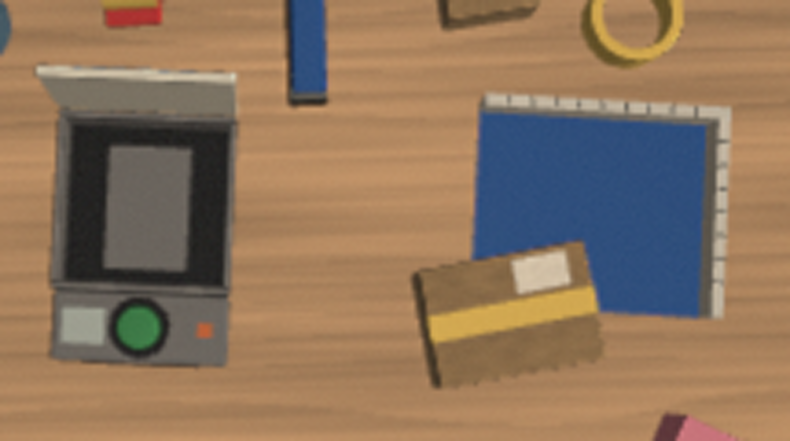

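The crop shows the printer rim, the button, the corner wall tops and the parcel clearly. I'll measure the printer and the corner from these edges, refined by silhouette fits.

```bash
cat > m2.py <<'E'
from h import *
ds={n:cam(n) for n in("top","side")}
T=ds["top"]
cr=lambda x,y:((x+.5)/3.674+185-.5,(y+.5)/3.674+130-.5)
for nm,x,y,z in [("cor outer",730,107,.045),("cor inner",716,120,.045),("long end outer",485,93,.045),("short end inner",711,317,.045),("short end outer",722,317,.045),("ledgeL",52,360,.045),("ledgeR",226,366,.045),("rimLF",55,287,.075),("rimRF",228,292,.075),("rimLR",62,112,.075),("rimRR",236,120,.075),
 ("pock LF",104,267,.021),("pock RF",187,272,.021),("pock LR",110,146,.021),("pock RR",191,150,.021)]: print(nm,ray(T,cr(x,y),z).round(4))
for k,z in [("printer_in",.006),("cover_hinge",.0755),("start_top",.069),("corner",0)]:
    for n in ds:
        for x in viewer.landmark_of(n,k)[:2]: print(k,n,ray(ds[n],x["xy"],z).round(4),round(x["p"],2))
for n in ds:
    for x in viewer.landmark_of(n,"cover_edge")[:1]: print(n,[ray(ds[n],x["xy"],z).round(4) for z in(.2,.24)])
    h=cv2.cvtColor(ds[n]["frame"],cv2.COLOR_BGR2HSV); m=cv2.inRange(h,(50,90,30),(85,255,255))
    k,l,s,ce=cv2.connectedComponentsWithStats(m)
    for i in range(1,k):
        if s[i,4]>25: print(n,s[i],ce[i].round(1),ray(ds[n],ce[i],.069).round(4),ray(ds[n],ce[i],.05).round(4))
fit(ds,"corner",COR+[box(-.17,0,0,.2,0,.0005)]+[W([-.2216*0,0,0],[[0,0,0]])]*0,[.646,-.419,-.03]) if 0 else None
for n in ds: print([x["bbox"] for x in viewer.trace(n,"corner")],[x["bbox"] for x in viewer.trace(n,"cover")],[x["bbox"] for x in viewer.trace(n,"printer")])
E
python3 m2.py
```

```text
cor outer [ 0.6465 -0.4199  0.045 ]
cor inner [ 0.6356 -0.4074  0.045 ]
long end outer [ 0.6638 -0.2105  0.045 ]
short end inner [ 0.4676 -0.3955  0.045 ]
short end outer [ 0.4673 -0.4048  0.045 ]
ledgeL [0.4455 0.1637 0.045 ]
ledgeR [0.4368 0.0167 0.045 ]
rimLF [0.5059 0.1569 0.075 ]
rimRF [0.4981 0.0131 0.075 ]
rimLR [0.6524 0.1485 0.075 ]
rimRR [0.6419 0.0029 0.075 ]
pock LF [0.5245 0.1201 0.021 ]
pock RF [0.5183 0.0486 0.021 ]
pock LR [0.6293 0.1129 0.021 ]
pock RR [0.624  0.0428 0.021 ]
printer_in top [0.5717 0.0772 0.006 ] 0.95
printer_in side [0.5718 0.0779 0.006 ] 0.82
cover_hinge top [0.6548 0.0745 0.0755] 0.85
cover_hinge side [0.6466 0.0851 0.0755] 0.66
start_top top [0.4735 0.0818 0.069 ] 0.61
start_top side [0.4038 0.2155 0.069 ] 0.54
start_top side [0.4584 0.0994 0.069 ] 0.38
corner top [ 0.6253 -0.4107  0.    ] 0.89
corner side [ 0.637  -0.4084  0.    ] 0.94
top [array([0.6728, 0.0772, 0.2   ]), array([0.666 , 0.0749, 0.24  ])]
top [124 151  10   6  30] [128.8 153.2] [0.6806 0.374  0.069 ] [0.6836 0.3787 0.05  ]
top [217 213  12  12 118] [222.3 218.6] [0.4712 0.0885 0.069 ] [0.4716 0.0896 0.05  ]
top [146 230  25  30 441] [157.7 245. ] [0.3957 0.2875 0.069 ] [0.3952 0.2912 0.05  ]
side [array([0.6702, 0.1458, 0.2   ]), array([0.6607, 0.0871, 0.24  ])]
side [273 125   3  12  30] [273.8 130.6] [0.6816 0.4232 0.069 ] [0.6857 0.4529 0.05  ]
side [199 152  22  13 192] [208.9 158.4] [0.3934 0.2356 0.069 ] [0.3914 0.2613 0.05  ]
side [224 179  10   9  67] [228.2 183.2] [0.4685 0.0737 0.069 ] [0.4681 0.0961 0.05  ]
[[348.1, 186.1, 68.1, 60.2]] [[222.2, 153.8, 54.5, 14.6]] [[221.5, 190.3, 53.8, 83.6]]
[[262.2, 278.2, 58.5, 64.4], [232.9, 250.0, 40.0, 51.8]] [[276.6, 163.1, 3.9, 48.1]] [[251.3, 173.8, 63.1, 69.5]]
```

```bash
cat >> h.py <<'E'
def fitmask(M,ds,boxes,p0):
    def cost(p):
        t=0
        for n in M: s=sil(ds[n],p,boxes); t+=1-(s&M[n]).sum()/max(1,(s|M[n]).sum())
        return t/len(M)
    q=np.array(p0,float)
    r=minimize(cost,q,method="Nelder-Mead",options=dict(initial_simplex=q+np.array([[0,0,0],[.01,0,0],[0,.01,0],[0,0,.2]]),xatol=2e-4,fatol=1e-4,maxiter=100))
    return r.x,r.fun
def green(d,p):
    h=cv2.cvtColor(cv2.resize(d["frame"],None,fx=S,fy=S,interpolation=cv2.INTER_CUBIC),cv2.COLOR_BGR2HSV); m=cv2.inRange(h,(50,100,40),(85,255,255))
    w=np.zeros_like(m); c=(proj(d,W(p,[0,0,.04]))[0]*S).astype(int); cv2.circle(w,tuple(int(v) for v in c),30*S,255,-1)
    k,l,s,ce=cv2.connectedComponentsWithStats(m&w); i=1+s[1:,4].argmax(); return l==i
E
python3 - <<'E'
from h import *
ds={n:cam(n) for n in("top","side")}
p=[.3946,.2955,-.36]
M={n:green(ds[n],p) for n in ds}
for sub in (["top"],["side"],["top","side"]):
    x,f=fitmask({n:M[n] for n in sub},ds,CART[1:],p); print(sub,x.round(4),np.degrees(x[2]).round(1),round(f,3))
E
```

```text
['top'] [ 0.396   0.3013 -0.4271] -24.5 0.376
['side'] [ 0.3916  0.2749 -0.3269] -18.7 0.24
['top', 'side'] [ 0.3949  0.2969 -0.3374] -19.3 0.444
```

Request:
step_arm([
  [[20,-30,0,0,0,3,1],[25,-35,0,0,0,0,1],[25,-35,0,0,0,0,1],[25,-35,-10,0,0,0,1],[25,-35,-20,0,0,0,1],[20,-30,-20,0,0,0,1],[15,-20,-20,0,0,0,1],[8,-10,-20,0,0,0,1]],
])

```text
clock: 3.05
tcp_pos: [0.3966, 0.2942, 0.1408]
tool_rot: [[-0.934, 0.358, 0.001], [0.358, 0.934, 0.0], [-0.001, 0.0, -1.0]]
ft_force: [0.7, 0.7, 0.9]
grip_width: 0.0855
grasp_force: 0.0
```

Run:
```python
from h import *
out=[]
for n in("top","side"):
    d=cam(n); f0=cv2.imread(f"pics/{n}0.png"); d["frame"]=f0
    p=[.3946,.2969,-.3609]; c=proj(d,W(p,[0,0,.03]))[0].astype(int); K=10
    a=f0[c[1]-20:c[1]+20,c[0]-20:c[0]+20]; a=cv2.resize(a,None,fx=K,fy=K,interpolation=cv2.INTER_CUBIC)
    for b in CART:
        q=(proj(d,W(p,b))+.5-(c-20))*K
        for i in range(8):
            for j in range(i):
                if (abs(b[i]-b[j])>1e-9).sum()==1: cv2.line(a,tuple(q[i].astype(int).tolist()),tuple(q[j].astype(int).tolist()),(255,255,0),1)
    out.append(a)
cv2.imwrite("pics/ov1.png",np.hstack(out))
```

```text
(no output)
```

View pics/ov1.png

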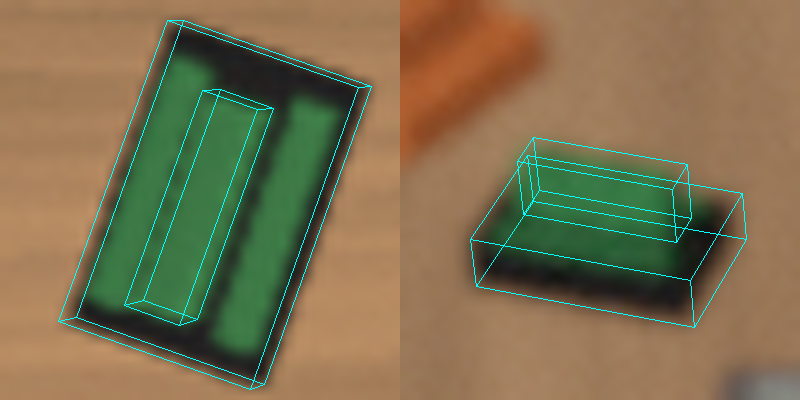

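The overlay agrees with the cartridge to within about 1 px in both views, and the handle sits in the middle of it. Descending to grasp.

Request:
step_arm([
  [[-2,3,-30,0,0,0,1],[0,0,-30,0,0,0,1],[0,0,-25,0,0,0,1],[0,0,-17,0,0,0,1],[0,0,-10,0,0,0,1],[0,0,0,0,0,0,0],[0,0,0,0,0,0,0],[0,0,0,0,0,0,0],[0,0,0,0,0,0,0],[0,0,0,0,0,0,0]],
], force=50)

```text
clock: 4.15
tcp_pos: [0.394, 0.2993, 0.0303]
tool_rot: [[-0.935, 0.356, 0.002], [0.356, 0.935, 0.001], [-0.001, 0.001, -1.0]]
ft_force: [1.3, 0.8, -1.8]
grip_width: 0.0171
grasp_force: 49.4
```

Request:
step_arm([
  [[0,0,10,0,0,0,0],[0,0,25,0,0,0,0],[0,0,35,0,0,0,0],[10,-15,30,0,0,3.2,0],[30,-38,10,0,0,3.5,0],[32,-40,0,0,0,3.5,0],[32,-40,0,0,0,3.5,0],[32,-38,0,0,0,3.5,0],[27,-30,0,0,0,0,0],[17,-17,0,0,0,0,0]],
])

```text
clock: 5.15
tcp_pos: [0.5736, 0.08, 0.1398]
tool_rot: [[-0.998, 0.066, 0.001], [0.066, 0.998, -0.0], [-0.001, -0.0, -1.0]]
ft_force: [-0.5, 0.5, -1.0]
grip_width: 0.017
grasp_force: 49.4
```

Run:
```python
from h import *
s=ctrl.sense(); print(s["tcp_pos"],s["tool_rot"].round(3).tolist(),s["grip_width"])
out=[]
PR=[box(-.075,.075,-.075,.075,0,.075),box(-.135,-.075,-.075,.075,0,.045),box(-.054,.054,-.036,.036,.006,.021),box(-.069,.069,-.069,.069,.021,.075)]
for n in("top","side"):
    d=cam(n); p=[.5745,.081,np.radians(-3.6)]; c=proj(d,W(p,[-.02,0,.07]))[0].astype(int); K=8; h=35;w=25
    a=d["frame"]; 
    h=48; a=a[c[1]-h:c[1]+h,c[0]-h:c[0]+h]; a=cv2.resize(a,(400,400),interpolation=cv2.INTER_CUBIC); K=400/96
    for b,col in zip(PR,[(255,255,0),(255,255,0),(0,0,255),(0,255,255)]):
        q=(proj(d,W(p,b))+.5-(c-h))*K
        for i in range(8):
            for j in range(i):
                if (abs(b[i]-b[j])>1e-9).sum()==1: cv2.line(a,tuple(q[i].astype(int).tolist()),tuple(q[j].astype(int).tolist()),col,1)
    out.append(a)
cv2.imwrite("pics/ov2.png",np.hstack(out))
```

```text
[0.57357744 0.08001919 0.13984468] [[-0.998, 0.066, 0.001], [0.066, 0.998, -0.0], [-0.001, -0.0, -1.0]] 0.01699391460611617
```

View pics/ov2.png

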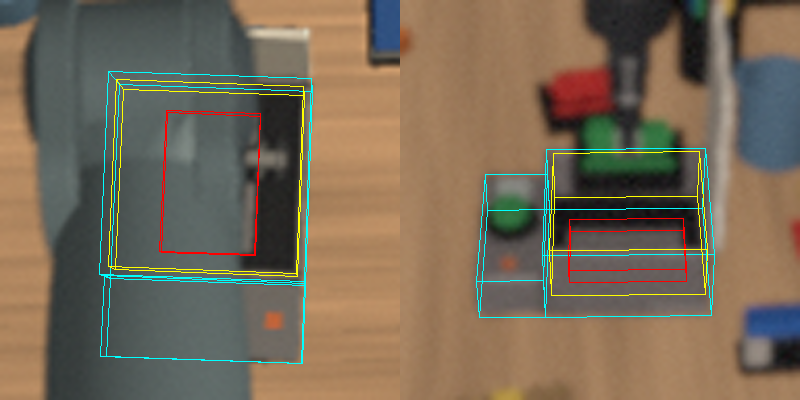

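The printer model overlay matches both views to within about 1 px. Next I'll check how the cartridge sits in the grip.

Run:
```python
from h import *
s=ctrl.sense(); t=s["tcp_pos"]; dz=t[2]-.0303
d=cam("side")
B=[b+[0,0,dz] for b in CART]
for x in viewer.trace("side","full_cartridge")[:2]:
    m=x["region"]; print(x["p"],x["bbox"],m.sum())
    M=cv2.resize(m.astype(np.uint8)*255,None,fx=S,fy=S,interpolation=cv2.INTER_LINEAR)>127
    p=np.array([t[0],t[1],np.radians(-3.8)]); z=sil(d,p,B); ys,xs=np.nonzero(z); print("exp",xs.min()/S,xs.max()/S,ys.min()/S,ys.max()/S); ys,xs=np.nonzero(M); print("got",xs.min()/S,xs.max()/S,ys.min()/S,ys.max()/S)
```

```text
0.76 [257.8, 166.9, 29.9, 22.2] 413
exp 242.75 270.5 160.0 178.5
got 243.0 270.75 160.0 177.75
0.55 [193.9, 142.6, 26.1, 17.0] 318
exp 242.75 270.5 160.0 178.5
got 180.0 204.75 133.0 152.75
```

Request:
step_arm([
  [[1,1,-25,0,0,0,0],[0,0,-30,0,0,0,0],[0,0,-20,0,0,0,0],[0,0,-10,0,0,0,0],[0,0,-6,0,0,0,0],[0,0,-4,0,0,0,0],[0,0,-3,0,0,0,0],[0,0,-2,0,0,0,0],[0,0,0,0,0,0,0]],
])

```text
clock: 6.25
tcp_pos: [0.5766, 0.0846, 0.043]
tool_rot: [[-0.998, 0.062, 0.008], [0.063, 0.998, 0.001], [-0.008, 0.001, -1.0]]
ft_force: [1.5, -0.4, 7.2]
grip_width: 0.0168
grasp_force: 51.6
```

Request:
step_arm([
  [[0,0,-2,0,0,0,0],[0,0,0,0,0,0,0],[0,0,0,0,0,0,0]],
])

```text
clock: 6.55
tcp_pos: [0.5767, 0.0847, 0.0419]
tool_rot: [[-0.998, 0.062, 0.009], [0.062, 0.998, 0.0], [-0.009, 0.001, -1.0]]
ft_force: [-1.8, 0.3, 11.8]
grip_width: 0.017
grasp_force: 52.2
```

Run:
```python
from h import *
s=ctrl.sense(); t=s["tcp_pos"]; print(t,s["ft_force"],s["wrist_torque"],s["tool_rot"].round(3).tolist())
d=cam("side"); c=proj(d,[[.575,.081,.05]])[0].astype(int)
a=d["frame"][c[1]-30:c[1]+30,c[0]-40:c[0]+40]; cv2.imwrite("pics/s3.png",cv2.resize(a,(800,600),interpolation=cv2.INTER_CUBIC))
```

```text
[0.57669809 0.08465115 0.04187626] [-1.82535017  0.34110594 11.80307231] [-0.11119104 -0.19148055 -0.04020475] [[-0.998, 0.062, 0.009], [0.062, 0.998, 0.0], [-0.009, 0.001, -1.0]]
```

View pics/s3.png

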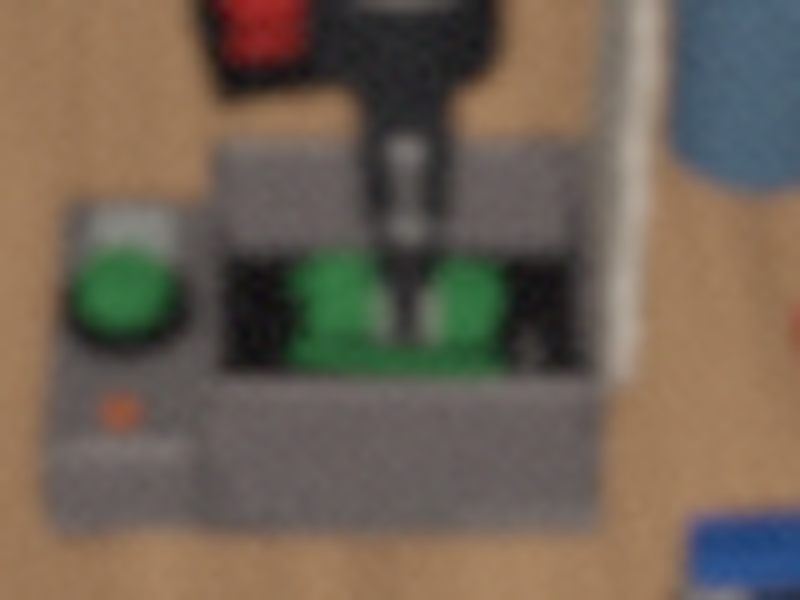

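Request:
step_arm([
  [[0,0,4,0,0,0,0],[1,1,3,0,0,0,0],[1,1,0,0,0,0,0],[0,0,0,0,0,0,0]],
])

```text
clock: 7.0
tcp_pos: [0.5743, 0.0853, 0.0442]
tool_rot: [[-0.998, 0.064, -0.001], [0.064, 0.998, -0.002], [0.001, -0.002, -1.0]]
ft_force: [-0.6, -3.6, 0.5]
grip_width: 0.017
grasp_force: 50.6
```

Run:
```python
from h import *
s=ctrl.sense(); print(s["tcp_pos"],s["ft_force"],s["wrist_torque"],s["tool_rot"].round(4).tolist())
```

```text
[0.57428469 0.08531815 0.04422313] [-0.56151468 -3.6293345   0.50513971] [-0.74969434  0.03686416 -0.15330394] [[-0.998, 0.0636, -0.0009], [0.0636, 0.998, -0.0017], [0.0008, -0.0018, -1.0]]
```

Request:
step_arm([
  [[-1,-2,0,0,0,0,0],[0,0,-2,0,0,0,0],[0,0,-2,0,0,0,0],[0,0,0,0,0,0,0]],
])

```text
clock: 7.4
tcp_pos: [0.5734, 0.0842, 0.0429]
tool_rot: [[-0.998, 0.063, 0.001], [0.063, 0.998, 0.001], [-0.0, 0.001, -1.0]]
ft_force: [-7.2, -0.8, 19.3]
grip_width: 0.0172
grasp_force: 53.4
```

Run:
```python
from h import *
s=ctrl.sense(); print(s["tcp_pos"],s["ft_force"],s["wrist_torque"],s["tool_rot"].round(4).tolist())
```

```text
[0.57343536 0.08422616 0.04287794] [-7.22636091 -0.79647023 19.34326398] [-0.22275434  1.72994109  0.03685659] [[-0.998, 0.0628, 0.0005], [0.0628, 0.998, 0.0007], [-0.0005, 0.0007, -1.0]]
```

Request:
step_arm([
  [[0,0,3,0,0,0,0],[-2,0,0,0,0,0,0],[-1.5,0,0,0,0,0,0],[0,0,-3,0,0,0,0],[0,0,0,0,0,0,0]],
])

```text
clock: 7.9
tcp_pos: [0.5718, 0.0842, 0.043]
tool_rot: [[-0.998, 0.063, 0.004], [0.063, 0.998, 0.001], [-0.004, 0.001, -1.0]]
ft_force: [-2.9, 0.1, 17.8]
grip_width: 0.0173
grasp_force: 53.0
```

Run:
```python
from h import *
s=ctrl.sense(); print(s["tcp_pos"],s["ft_force"],s["wrist_torque"],s["tool_rot"].round(4).tolist())
f=[]
for n in("side","top"):
    d=cam(n); c=proj(d,[[.575,.081,.05]])[0].astype(int); a=d["frame"][c[1]-24:c[1]+24,c[0]-32:c[0]+32]; f.append(cv2.resize(a,(400,300),interpolation=cv2.INTER_CUBIC))
cv2.imwrite("pics/s4.png",np.hstack(f))
```

```text
[0.57182743 0.08422931 0.04296158] [-2.91999688  0.08450904 17.81893411] [-0.03587402  0.89255085 -0.03628128] [[-0.998, 0.0631, 0.0038], [0.0631, 0.998, 0.0006], [-0.0038, 0.0008, -1.0]]
```

View pics/s4.png

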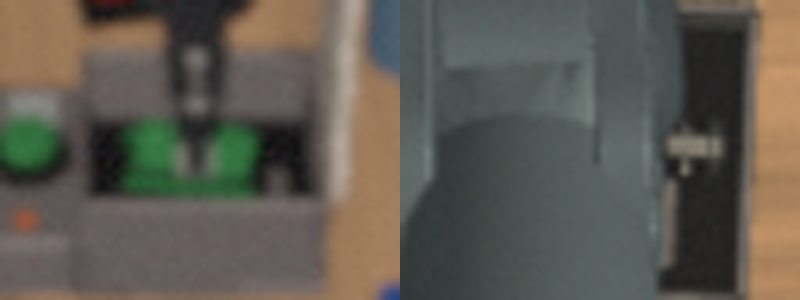

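Request:
step_arm([
  [[0,0,5,0,0,0,0],[0,0,8,0,0,0,0],[2,-2,4,0,0,0,0],[0,0,0,0,0,0,0],[0,0,0,0,0,0,0]],
])

```text
clock: 8.5
tcp_pos: [0.5721, 0.0818, 0.057]
tool_rot: [[-0.998, 0.063, -0.001], [0.063, 0.998, 0.0], [0.001, 0.0, -1.0]]
ft_force: [-0.4, -0.1, -2.7]
grip_width: 0.0175
grasp_force: 50.4
```

Run:
```python
from h import *
s=ctrl.sense(); t=s["tcp_pos"];print(t,s["ft_force"],s["wrist_torque"],s["tool_rot"].round(4).tolist())
d=cam("side")
# visible part of handle: fit (x,z,pitch) of handle via green mask upper part
h=cv2.cvtColor(cv2.resize(d["frame"],None,fx=S,fy=S,interpolation=cv2.INTER_CUBIC),cv2.COLOR_BGR2HSV); m=cv2.inRange(h,(50,100,40),(85,255,255))
c=proj(d,[[.575,.082,.07]])[0]
w=np.zeros_like(m); w[int((c[1]-14)*S):int((c[1]+14)*S),int((c[0]-16)*S):int((c[0]+20)*S)]=255; m&=w
ys,xs=np.nonzero(m)
for x in range(xs.min(),xs.max(),8):
    col=ys[(xs==x)]; print(round(x/S,1),round(col.min()/S,2) if len(col) else None,round(col.max()/S,2) if len(col) else None)
for zb in (t[2]-.0303,t[2]-.0363):
    print(proj(d,W([t[0],t[1],-.063],[[-.035,.009,zb+.053],[.035,.009,zb+.053],[-.035,-.009,zb+.053],[.035,-.009,zb+.053],[-.035,-.009,zb+.025],[.035,-.009,zb+.025]])).round(1).tolist())
```

```text
[0.57207728 0.08184374 0.05695098] [-0.4480569  -0.14918038 -2.6733951 ] [ 0.02362016 -0.01729262 -0.00387756] [[-0.998, 0.0634, -0.0006], [0.0634, 0.998, 0.0001], [0.0006, 0.0001, -1.0]]
243.5 185.25 187.75
245.5 178.5 188.5
247.5 177.25 189.0
249.5 177.5 189.5
251.5 177.75 189.25
253.5 186.75 189.5
255.5 187.0 189.75
257.5 187.0 190.0
259.5 178.75 190.0
261.5 178.75 190.0
263.5 179.25 190.25
265.5 180.75 187.75
[[246.2, 176.9], [264.6, 176.8], [246.2, 180.0], [264.8, 179.8], [246.3, 185.6], [264.6, 185.4]]
[[246.2, 178.1], [264.6, 178.0], [246.2, 181.2], [264.7, 181.0], [246.3, 186.8], [264.6, 186.6]]
```

The side view shows the handle sloping down about 1.5 px toward +x. The cartridge has pitched about 6–7° in the grip, so its rear end touches the floor first. I'll level it by tilting the tool.

Request:
step_arm([
  [[3,0,0,0,-3,0,0],[0,0,0,0,-3,0,0],[0,0,-5,0,0,0,0],[0,0,-5,0,0,0,0],[0,0,-4,0,0,0,0],[0,0,-2,0,0,0,0],[0,0,0,0,0,0,0]],
])

```text
clock: 9.25
tcp_pos: [0.5782, 0.0818, 0.0428]
tool_rot: [[-0.992, 0.063, 0.108], [0.063, 0.998, -0.0], [-0.108, 0.007, -0.994]]
ft_force: [1.1, -0.9, 6.9]
grip_width: 0.0169
grasp_force: 52.4
```

```bash
cat > chk.py <<'E'
from h import *
s=ctrl.sense(); t=s["tcp_pos"];print(t.round(4),s["ft_force"].round(1),s["wrist_torque"].round(2),s["tool_rot"].round(3).tolist())
d=cam("side")
h=cv2.cvtColor(cv2.resize(d["frame"],None,fx=S,fy=S,interpolation=cv2.INTER_CUBIC),cv2.COLOR_BGR2HSV); m=cv2.inRange(h,(50,100,40),(85,255,255))
c=proj(d,[[.575,.082,.07]])[0]
w=np.zeros_like(m); w[int((c[1]-14)*S):int((c[1]+20)*S),int((c[0]-16)*S):int((c[0]+20)*S)]=255; m&=w
ys,xs=np.nonzero(m)
print([(round(x/S,1),round(ys[xs==x].min()/S,2),round(ys[xs==x].max()/S,2)) for x in range(xs.min(),xs.max(),8) if (xs==x).any()])
E
python3 chk.py
```

```text
[0.5782 0.0818 0.0428] [ 1.1 -0.9  6.9] [-0.07  0.28 -0.01] [[-0.992, 0.063, 0.108], [0.063, 0.998, -0.0], [-0.108, 0.007, -0.994]]
[(244.2, np.float64(181.75), np.float64(182.5)), (246.2, np.float64(180.5), np.float64(190.5)), (248.2, np.float64(179.75), np.float64(190.5)), (250.2, np.float64(180.0), np.float64(190.5)), (252.2, np.float64(180.75), np.float64(190.75)), (254.2, np.float64(189.25), np.float64(190.75)), (256.2, np.float64(189.75), np.float64(190.5)), (258.2, np.float64(189.5), np.float64(190.75)), (260.2, np.float64(180.5), np.float64(190.75)), (262.2, np.float64(180.5), np.float64(190.75)), (264.2, np.float64(180.5), np.float64(190.5)), (266.2, np.float64(181.5), np.float64(186.0))]
```

Request:
step_arm([
  [[0,0,5,0,0,0,0],[3,0,5,0,-2,0,0],[1,0,0,0,0,0,0],[0,0,-5,0,0,0,0],[0,0,-5,0,0,0,0],[0,0,-2,0,0,0,0],[0,0,-2,0,0,0,0],[0,0,0,0,0,0,0]],
])

```text
clock: 10.1
tcp_pos: [0.5778, 0.0822, 0.0388]
tool_rot: [[-0.989, 0.062, 0.137], [0.063, 0.998, 0.0], [-0.137, 0.009, -0.991]]
ft_force: [-12.8, 1.2, 20.9]
grip_width: 0.017
grasp_force: 55.0
```

```bash
python3 chk.py
```

```text
[0.5778 0.0822 0.0388] [-12.8   1.2  20.9] [-0.11  1.52 -0.07] [[-0.989, 0.062, 0.137], [0.063, 0.998, 0.0], [-0.137, 0.009, -0.991]]
[(244.5, np.float64(182.5), np.float64(190.0)), (246.5, np.float64(181.0), np.float64(190.75)), (248.5, np.float64(180.5), np.float64(190.75)), (250.5, np.float64(181.0), np.float64(190.75)), (252.5, np.float64(184.75), np.float64(190.75)), (258.5, np.float64(181.5), np.float64(190.5)), (260.5, np.float64(180.75), np.float64(190.75)), (262.5, np.float64(180.5), np.float64(190.75)), (264.5, np.float64(180.75), np.float64(190.5)), (266.5, np.float64(182.75), np.float64(186.25))]
```

The handle is level and close to the floor. I'll ease the force and release.

Request:
step_arm([
  [[-2,0,1,0,0,0,0],[0,0,0,0,0,0,0.25],[0,0,0,0,0,0,0.35],[0,0,0,0,0,0,0.6],[0,0,5,0,2,0,0.7],[0,0,15,0,3,0,0.7],[0,0,30,0,3,0,0.7],[0,0,40,0,0,0,0.7],[-20,0,40,0,0,0,0.7],[-30,40,30,0,0,0,0.7]],
], force=20)

```text
clock: 11.15
tcp_pos: [0.5339, 0.114, 0.1966]
tool_rot: [[-0.998, 0.069, 0.004], [0.069, 0.998, -0.001], [-0.004, -0.001, -1.0]]
ft_force: [0.1, 1.8, -0.7]
grip_width: 0.0596
grasp_force: 0.0
```

Request:
step_arm([
  [[-30,40,20,0,0,0,0],[-30,45,0,0,0,0,0],[-30,45,0,0,0,0,0],[0,45,0,0,0,0,0]],
])

```text
clock: 11.55
tcp_pos: [0.4442, 0.2822, 0.2124]
tool_rot: [[-0.998, 0.063, -0.003], [0.063, 0.998, -0.001], [0.003, -0.001, -1.0]]
ft_force: [1.3, 0.1, 0.8]
grip_width: 0.0017
grasp_force: 0.0
```

```bash
python3 chk.py
python3 - <<'E'
from h import *
f=[]
for n in("side","top"):
    d=cam(n); c=proj(d,[[.575,.081,.05]])[0].astype(int); a=d["frame"][c[1]-30:c[1]+30,c[0]-40:c[0]+40]; f.append(cv2.resize(a,(400,300),interpolation=cv2.INTER_CUBIC))
    print([(x["xy"],x["p"],ray(d,x["xy"],.006).round(4)) for x in viewer.landmark_of(n,"full_cartridge")[:2]], [(x["xy"],x["p"],ray(d,x["xy"],.24).round(3)) for x in viewer.landmark_of(n,"cover_edge")[:2]])
cv2.imwrite("pics/s5.png",np.hstack(f))
E
```

```text
[0.4442 0.2822 0.2124] [1.3 0.1 0.8] [-0.02 -0.05  0.01] [[-0.998, 0.063, -0.003], [0.063, 0.998, -0.001], [0.003, -0.001, -1.0]]
[(244.0, np.float64(185.0), np.float64(185.5)), (246.0, np.float64(181.5), np.float64(190.25)), (248.0, np.float64(180.75), np.float64(190.5)), (250.0, np.float64(180.75), np.float64(190.5)), (252.0, np.float64(180.75), np.float64(190.5)), (254.0, np.float64(180.75), np.float64(190.5)), (256.0, np.float64(180.75), np.float64(190.5)), (258.0, np.float64(180.75), np.float64(190.5)), (260.0, np.float64(180.75), np.float64(190.5)), (262.0, np.float64(180.5), np.float64(190.5)), (264.0, np.float64(181.0), np.float64(190.5))]
[([193.8, 146.3], 0.76, array([0.3166, 0.4188, 0.006 ])), ([254.0, 192.3], 0.6, array([0.5669, 0.0853, 0.006 ]))] [([279.7, 142.0], 0.78, array([0.657, 0.081, 0.24 ]))]
[([225.7, 185.4], 0.88, array([0.5785, 0.0793, 0.006 ])), ([221.6, 218.7], 0.36, array([0.4722, 0.0947, 0.006 ]))] [([222.7, 146.9], 0.72, array([0.664, 0.073, 0.24 ]))]
```

View pics/s5.png

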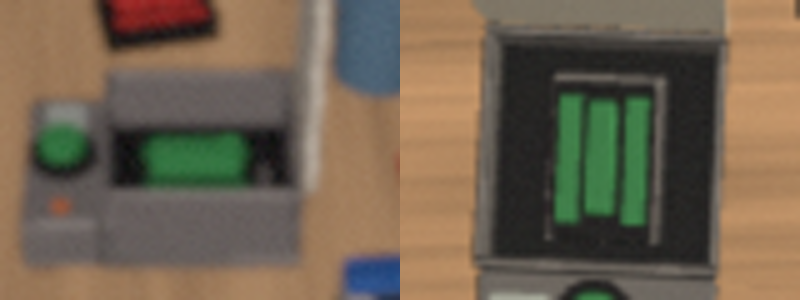

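The cartridge sits level in the pocket with gaps all round. Now I'll go behind the cover with shut fingers, round its left side.

Request:
step_arm([
  [[40,-12,2,0,0,0,0],[42,-12,2,0,0,0,0],[42,-12,2,0,0,0,0],[42,-12,0,0,0,0,0],[35,-10,0,0,0,0,0],[20,-10,0,0,0,0,0],[15,-20,0,0,0,0,0],[8,-20,0,0,0,0,0],[4,-20,0,0,0,0,0],[2,-15,0,0,0,0,0]],
])

```text
clock: 12.9
tcp_pos: [0.6982, 0.1359, 0.2187]
tool_rot: [[-0.998, 0.065, -0.0], [0.065, 0.998, -0.0], [0.0, -0.0, -1.0]]
ft_force: [0.4, 0.5, -0.4]
grip_width: -0.0002
grasp_force: 0.0
```

Request:
step_arm([
  [[0,-20,-8,0,0,0,0],[0,-20,-8,0,0,0,0],[0,-20,-4,0,0,0,0],[-15,0,0,0,0,0,0],[-15,0,0,0,0,0,0],[-16,1,0,0,0,0,0],[-16,1,-2,0,0,0,0],[-16,1,-4,0,0,0,0],[-16,1,-6,0,0,0,0],[-14,1,-8,0,0,0,0]],
])

```text
clock: 13.9
tcp_pos: [0.5898, 0.0829, 0.1797]
tool_rot: [[-0.998, 0.063, 0.003], [0.063, 0.998, -0.0], [-0.003, 0.0, -1.0]]
ft_force: [0.8, -1.2, 0.1]
grip_width: 0.0002
grasp_force: 0.5
```

Request:
step_arm([
  [[-13,1,-10,0,0,0,0],[-11,1,-12,0,0,0,0],[-10,1,-13,0,0,0,0],[-8,0,-14,0,0,0,0],[-7,0,-15,0,0,0,0],[-4,0,-15,0,0,0,0],[-2,0,-10,0,0,0,0],[0,0,-7,0,0,0,0],[0,0,-3,0,0,0,0]],
])

```text
clock: 14.8
tcp_pos: [0.5343, 0.0863, 0.0829]
tool_rot: [[-0.998, 0.063, -0.0], [0.063, 0.998, -0.0], [0.0, -0.0, -1.0]]
ft_force: [-18.2, -0.7, 44.5]
grip_width: -0.0001
grasp_force: 22.8
```

Run:
```python
from h import *
f=[]
for n in("side","top"):
    d=cam(n); f.append(cv2.resize(d["frame"][90:300,120:400],(400,300),interpolation=cv2.INTER_CUBIC))
    print([(x["xy"],x["p"],ray(d,x["xy"],.0835).round(3)) for x in viewer.landmark_of(n,"cover_edge")[:2]])
cv2.imwrite("pics/s6.png",np.hstack(f))
```

```text
[([231.6, 176.7], 0.94, array([0.483, 0.094, 0.084]))]
[([225.4, 211.3], 0.56, array([0.493, 0.078, 0.083]))]
```

View pics/s6.png

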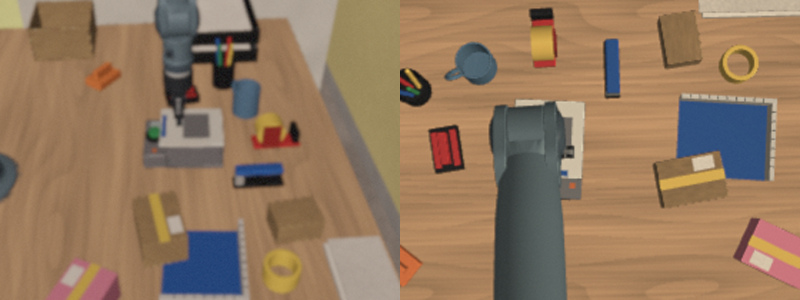

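The cover is shut flat. I'll lift off and move behind the parcel, with the fingers partly open as a two-point pusher.

Request:
step_arm([
  [[0,0,20,0,0,0,0],[0,-10,40,0,0,0,0],[-20,-40,20,0,0,-0.8,0.7],[-25,-43,0,0,0,0,0.7],[-25,-43,0,0,0,0,0.7],[-25,-43,0,0,0,0,0.7],[-25,-43,0,0,0,0,0.7],[-20,-40,0,0,0,0,0.7],[-10,-40,-20,0,0,0,0.7],[0,0,0,0,0,0,0.7]],
])

```text
clock: 16.0
tcp_pos: [0.3836, -0.2194, 0.1387]
tool_rot: [[-0.996, 0.084, -0.001], [0.084, 0.996, -0.001], [0.001, -0.001, -1.0]]
ft_force: [-0.3, 0.8, 0.2]
grip_width: 0.0595
grasp_force: 0.0
```

Run:
```python
from h import *
s=ctrl.sense(); print(s["tcp_pos"],s["joint_pos"],s["tool_rot"].round(3).tolist())
ds={n:cam(n) for n in("top","side")}
for n in ds: print([(x["xy"],x["p"],ray(ds[n],x["xy"],.0835).round(3)) for x in viewer.landmark_of(n,"cover_edge")[:2]])
p=fit(ds,"parcel",PAR,[.4738,-.2216,.15],("side",))
```

```text
[ 0.38358692 -0.2194024   0.13869939] [-0.66221438  0.16653362 -0.45205717  0.95192423 -0.00152508 -0.57794197] [[-0.996, 0.084, -0.001], [0.084, 0.996, -0.001], [0.001, -0.001, -1.0]]
[([222.6, 210.8], 0.9, array([0.494, 0.086, 0.083]))]
[([234.3, 176.3], 0.83, array([0.493, 0.095, 0.084]))]
parcel [ 0.4719 -0.22    0.159 ] deg 9.1 cost 0.026 ['side']
```

Request:
step_arm([
  [[0,2,-40,0,0,0,0.7],[0,2,-40,0,0,0,0.7],[0,0,-28,0,0,0,0.7],[0,0,-10,0,0,0,0.7],[12,-1,0,0,0,0,0.7],[12,-1,0,0,0,0,0.7],[12,-1,0,0,0,0,0.7],[12,-1,0,0,0,0,0.7],[12,-1,0,0,0,0,0.7],[12,-1,0,0,0,0,0.7]],
])

```text
clock: 17.25
tcp_pos: [0.4585, -0.2179, 0.0222]
tool_rot: [[-0.997, 0.077, 0.0], [0.077, 0.997, -0.001], [-0.0, -0.001, -1.0]]
ft_force: [-2.4, 0.2, 1.3]
grip_width: 0.0598
grasp_force: 0.0
```

Request:
step_arm([
  [[12,-1,0,0,0,0,0.7],[12,-1,0,0,0,0,0.7],[12,-1,0,0,0,0,0.7],[12,-1,0,0,0,0,0.7],[12,-1,0,0,0,0,0.7],[8,-1,0,0,0,0,0.7],[3,0,0,0,0,0,0.7],[0,0,0,0,0,0,0.7]],
])

```text
clock: 18.05
tcp_pos: [0.5292, -0.2237, 0.0218]
tool_rot: [[-0.997, 0.077, 0.001], [0.077, 0.997, -0.0], [-0.001, -0.0, -1.0]]
ft_force: [0.2, -0.2, -0.6]
grip_width: 0.0596
grasp_force: 0.0
```

Run:
```python
from h import *
s=ctrl.sense(); print(s["tcp_pos"],s["ft_force"])
ds={n:cam(n) for n in("top","side")}
p=fit(ds,"parcel",PAR,[.585,-.23,-.07],("side",))
```

```text
[ 0.52923163 -0.22369569  0.02182974] [ 0.23209525 -0.18828821 -0.57745157]
parcel [ 0.5923 -0.2405 -0.0861] deg -4.9 cost 0.061 ['side']
```

Request:
step_arm([
  [[-20,1,0,0,0,0,0.7],[0,0,40,0,0,-8,0.7],[0,10,45,0,0,-8,0.7],[5,20,35,0,0,-8,0.7],[10,20,0,0,0,-8,0.7],[15,20,0,0,0,-8,0.7],[15,15,0,0,0,-8,0.7],[15,8,0,0,0,-8,0.7],[15,0,0,0,0,-8,0.7],[10,0,0,0,0,-8,0.7]],
])

```text
clock: 19.2
tcp_pos: [0.594, -0.1289, 0.1418]
tool_rot: [[-0.23, 0.973, 0.001], [0.973, 0.23, -0.0], [-0.0, 0.001, -1.0]]
ft_force: [0.2, -0.1, 0.8]
grip_width: 0.06
grasp_force: 0.0
```

Request:
step_arm([
  [[3,0,0,0,0,-8,0.7],[0,0,0,0,0,-8,0.7],[0,0,0,0,0,-2,0.7],[0,0,0,0,0,0,0.7]],
])

```text
clock: 19.6
tcp_pos: [0.596, -0.1294, 0.1417]
tool_rot: [[0.077, 0.997, 0.0], [0.997, -0.077, 0.0], [0.0, 0.0, -1.0]]
ft_force: [-0.2, 0.1, 0.3]
grip_width: 0.0595
grasp_force: 0.0
```

Run:
```python
from h import *
s=ctrl.sense(); print(s["tcp_pos"],s["joint_pos"].round(2),s["tool_rot"].round(3).tolist())
ds={n:cam(n) for n in("top","side")}
p=fit(ds,"parcel",PAR,[.591,-.238,-.07])
```

```text
[ 0.59601196 -0.12941594  0.14165924] [-0.32  0.48  0.01  1.1   0.    1.33] [[0.077, 0.997, 0.0], [0.997, -0.077, 0.0], [0.0, 0.0, -1.0]]
parcel [ 0.5917 -0.2427 -0.0732] deg -4.2 cost 0.304 ['top', 'side']
```

Request:
step_arm([
  [[0,0,-45,0,0,0,0.7],[0,0,-45,0,0,0,0.7],[0,0,-22,0,0,0,0.7],[0,0,-8,0,0,0,0.7],[-1,-12,0,0,0,0,0.7],[-1,-12,0,0,0,0,0.7],[-1,-12,0,0,0,0,0.7],[-1,-12,0,0,0,0,0.7],[-1,-12,0,0,0,0,0.7],[-1,-12,0,0,0,0,0.7]],
])

```text
clock: 20.8
tcp_pos: [0.5904, -0.2026, 0.0223]
tool_rot: [[0.077, 0.997, 0.001], [0.997, -0.077, 0.0], [0.0, 0.001, -1.0]]
ft_force: [0.1, 2.4, 0.7]
grip_width: 0.0596
grasp_force: 0.0
```

Request:
step_arm([
  [[-1,-12,0,0,0,0,0.7],[-1,-12,0,0,0,0,0.7],[-1,-12,0,0,0,0,0.7],[0,-4,0,0,0,0,0.7],[0,0,0,0,0,0,0.7],[1,15,0,0,0,0,0.7],[0,10,30,0,0,8,0.7],[-20,0,45,0,0,8,0.7],[-30,-10,35,0,0,8,0.7],[-35,-20,10,0,0,8,0.7]],
])

```text
clock: 21.8
tcp_pos: [0.5056, -0.2457, 0.146]
tool_rot: [[-0.472, 0.882, 0.007], [0.882, 0.472, -0.004], [-0.006, 0.004, -1.0]]
ft_force: [0.5, -1.8, 0.2]
grip_width: 0.0602
grasp_force: 0.0
```

Request:
step_arm([
  [[-35,-20,0,0,0,8,0.7],[-20,-20,0,0,0,8,0.7],[0,-20,0,0,0,8,0.7],[0,-10,0,0,0,8,0.7],[0,0,0,0,0,8,0.7],[0,0,0,0,0,8,0.7],[0,0,0,0,0,8,0.7],[0,0,0,0,0,2,0.7],[0,0,0,0,0,0,0.7]],
])

```text
clock: 22.7
tcp_pos: [0.4484, -0.3151, 0.1415]
tool_rot: [[-0.997, 0.076, -0.0], [0.076, 0.997, 0.0], [0.0, 0.0, -1.0]]
ft_force: [0.0, 0.4, 0.7]
grip_width: 0.0596
grasp_force: 0.0
```

Run:
```python
from h import *
s=ctrl.sense(); print(s["tcp_pos"],s["joint_pos"].round(2),s["tool_rot"].round(3).tolist())
ds={n:cam(n) for n in("top","side")}
p=fit(ds,"parcel",PAR,[.588,-.325,-.07],("side",))
p=fit(ds,"parcel",PAR,[.588,-.325,-.07],("top",))
```

```text
[ 0.44839057 -0.31511981  0.1415208 ] [-0.73  0.37 -0.17  1.03 -0.   -0.65] [[-0.997, 0.076, -0.0], [0.076, 0.997, 0.0], [0.0, 0.0, -1.0]]
parcel [ 0.5841 -0.3099 -0.0666] deg -3.8 cost 0.121 ['side']
parcel [ 0.5856 -0.3257 -0.0614] deg -3.5 cost 0.049 ['top']
```

Request:
step_arm([
  [[0,-2,-45,0,0,0,0.7],[0,0,-45,0,0,0,0.7],[0,0,-22,0,0,0,0.7],[10,-1,-8,0,0,0,0.7],[15,-1,0,0,0,0,0.7],[15,-1,0,0,0,0,0.7],[15,-1,0,0,0,0,0.7],[12,-1,0,0,0,0,0.7],[8,-1,0,0,0,0,0.7],[5,0,0,0,0,0,0.7]],
])

```text
clock: 23.9
tcp_pos: [0.5288, -0.3249, 0.0224]
tool_rot: [[-0.997, 0.077, -0.0], [0.077, 0.997, -0.001], [0.0, -0.001, -1.0]]
ft_force: [-14.6, 1.9, 8.3]
grip_width: 0.0599
grasp_force: 0.0
```

Request:
step_arm([
  [[3,0,0,0,0,0,0.7],[2,0,0,0,0,0,0.7],[0,0,0,0,0,0,0.7]],
])

```text
clock: 24.2
tcp_pos: [0.5286, -0.3236, 0.021]
tool_rot: [[-0.997, 0.08, -0.009], [0.08, 0.997, 0.001], [0.009, 0.001, -1.0]]
ft_force: [-11.3, 1.2, 4.9]
grip_width: 0.0597
grasp_force: 0.0
```

Request:
step_arm([
  [[-15,1,0,0,0,0,0.7],[-10,0,40,0,0,-8,0.7],[0,20,45,0,0,-8,0.7],[10,25,35,0,0,-8,0.7],[20,30,0,0,0,-8,0.7],[25,25,0,0,0,-8,0.7],[25,10,0,0,0,-8,0.7],[10,0,0,0,0,-8,0.7],[5,0,0,0,0,-8,0.7],[0,0,0,0,0,-8,0.7]],
])

```text
clock: 25.2
tcp_pos: [0.6045, -0.2131, 0.142]
tool_rot: [[-0.23, 0.973, 0.002], [0.973, 0.23, -0.0], [-0.001, 0.001, -1.0]]
ft_force: [0.3, -0.2, -0.8]
grip_width: 0.0594
grasp_force: 0.0
```

Request:
step_arm([
  [[0,0,0,0,0,-8,0.7],[0,0,0,0,0,-8,0.7],[0,0,0,0,0,-2,0.7],[0,0,0,0,0,0,0.7]],
])

```text
clock: 25.6
tcp_pos: [0.6035, -0.2134, 0.1421]
tool_rot: [[0.077, 0.997, 0.001], [0.997, -0.077, -0.0], [-0.0, 0.001, -1.0]]
ft_force: [0.0, 0.6, 0.1]
grip_width: 0.0594
grasp_force: 0.0
```

Run:
```python
from h import *
s=ctrl.sense(); print(s["tcp_pos"],s["ft_force"],s["tool_rot"].round(3).tolist())
ds={n:cam(n) for n in("top","side")}
for c in("side","top"): p=fit(ds,"parcel",PAR,[.59,-.325,-.07],(c,))
```

```text
[ 0.60350724 -0.21340757  0.14206501] [0.00796682 0.57090728 0.08048918] [[0.077, 0.997, 0.001], [0.997, -0.077, -0.0], [-0.0, 0.001, -1.0]]
parcel [ 0.5948 -0.308  -0.0801] deg -4.6 cost 0.101 ['side']
parcel [ 0.5736 -0.3529  0.308 ] deg 17.6 cost 0.772 ['top']
```

Request:
step_arm([
  [[-8,0,0,0,0,0,0.4],[0,0,-40,0,0,0,0.4],[0,0,-40,0,0,0,0.4],[0,0,-25,0,0,0,0.4],[0,0,-12,0,0,0,0.4],[0,-10,0,0,0,0,0.4],[-1,-10,0,0,0,0,0.4],[-1,-10,0,0,0,0,0.4],[0,-6,0,0,0,0,0.4],[0,-4,0,0,0,0,0.4]],
])

```text
clock: 26.8
tcp_pos: [0.5942, -0.2529, 0.026]
tool_rot: [[0.078, 0.997, 0.003], [0.997, -0.078, 0.003], [0.003, 0.003, -1.0]]
ft_force: [1.4, 13.4, 4.6]
grip_width: 0.0341
grasp_force: 0.0
```

Request:
step_arm([
  [[0,-3,0,0,0,0,0.4],[0,-3,0,0,0,0,0.4],[0,0,0,0,0,0,0.4]],
])

```text
clock: 27.1
tcp_pos: [0.5939, -0.2524, 0.0255]
tool_rot: [[0.075, 0.997, 0.002], [0.997, -0.075, 0.013], [0.014, 0.001, -1.0]]
ft_force: [1.5, 21.0, 8.7]
grip_width: 0.0345
grasp_force: 0.0
```

Request:
step_arm([
  [[0,15,0,0,0,0,0.4],[0,0,40,0,0,0,0.4],[0,0,45,0,0,0,0.4],[-20,30,35,0,0,8,0],[-30,35,0,0,0,8,0],[-30,40,0,0,0,8,0],[-30,40,0,0,0,8,0],[-15,40,0,0,0,8,0],[0,40,0,0,0,8,0],[0,30,0,0,0,0,0]],
])

```text
clock: 28.1
tcp_pos: [0.4678, 0.0119, 0.1452]
tool_rot: [[-0.691, 0.723, 0.002], [0.723, 0.691, -0.001], [-0.002, 0.001, -1.0]]
ft_force: [0.1, -0.1, -0.6]
grip_width: -0.0002
grasp_force: 0.0
```

Run:
```python
from h import *
s=ctrl.sense(); print(s["tcp_pos"])
ds={n:cam(n) for n in("top","side")}
for c in(("side",),("top",),("top","side")): p=fit(ds,"parcel",PAR,[.592,-.333,-.07],c)
f=[]
for n in ds:
    d=ds[n]; c=proj(d,[[.56,-.15,.05]])[0].astype(int); a=d["frame"][c[1]-66:c[1]+84,max(0,c[0]-80):c[0]+70 if n=="top" else c[0]+80]; f.append(cv2.resize(a,(400,400),interpolation=cv2.INTER_CUBIC))
    print([(x["xy"],round(x["p"],2),ray(d,x["xy"],.0835).round(3)) for x in viewer.landmark_of(n,"cover_edge")[:2]])
cv2.imwrite("pics/s7.png",np.hstack(f))
```

```text
[0.46779358 0.01190635 0.14523064]
parcel [ 0.5927 -0.3077 -0.0618] deg -3.5 cost 0.15 ['side']
parcel [ 0.5934 -0.3352 -0.0802] deg -4.6 cost 0.034 ['top']
parcel [ 0.5917 -0.3345 -0.0699] deg -4.0 cost 0.11 ['top', 'side']
[([224.2, 212.3], 0.96, array([0.49 , 0.082, 0.083]))]
[([234.9, 176.3], 0.76, array([0.495, 0.095, 0.084]))]
```

View pics/s7.png

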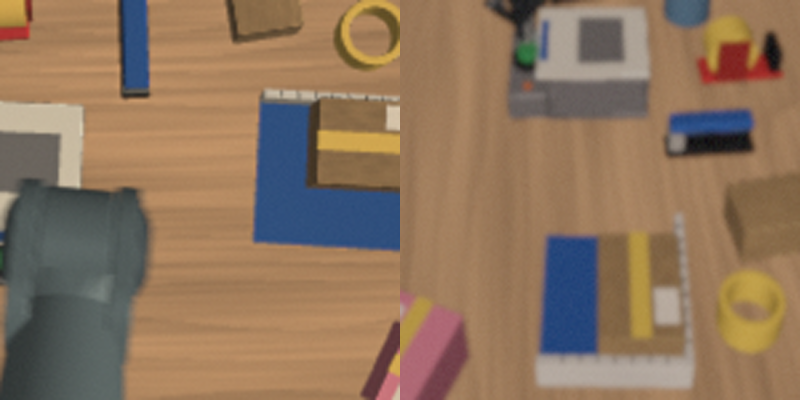

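The parcel sits flush in the corner: the top fit gives (.593, −.335, −4.6°) against the expected (.592, −.334, −4.4°), and both wall stops showed in the force reading. The cover looks flat. Now the button.

Request:
step_arm([
  [[0,20,0,0,0,8.5,0],[-1,25,0,0,0,8.5,0],[-1,20,0,0,0,8.5,0],[0,12,0,0,0,8.5,0],[0,0,0,0,0,8.5,0],[0,0,-25,0,0,0,0],[0,0,-25,0,0,0,0],[0,0,-10,0,0,0,0],[0,0,0,0,0,0,0]],
])

```text
clock: 29.4
tcp_pos: [0.4649, 0.0867, 0.0831]
tool_rot: [[-0.998, 0.07, -0.004], [0.07, 0.998, -0.0], [0.004, -0.001, -1.0]]
ft_force: [-0.7, -0.2, 0.0]
grip_width: 0.0002
grasp_force: 0.0
```

Request:
step_arm([
  [[0,1,-10,0,0,0,0],[0,0,-4,0,0,0,0],[0,0,-4,0,0,0,0],[0,0,-4,0,0,0,0],[0,0,-2,0,0,0,0],[0,0,-1,0,0,0,0],[0,0,0,0,0,0,0],[0,0,0,0,0,0,0]],
])

```text
clock: 30.2
tcp_pos: [0.4669, 0.0884, 0.0609]
tool_rot: [[-0.998, 0.068, 0.002], [0.068, 0.998, -0.0], [-0.002, -0.0, -1.0]]
ft_force: [-3.2, -1.8, 13.3]
grip_width: 0.0
grasp_force: 6.4
```

The button is fully down: z = 0.061 at 13 N, well over the 5 N spring. I'll release it, back away and check.

Request:
step_arm([
  [[0,0,10,0,0,0,0],[0,0,30,0,0,0,0],[-10,20,40,0,0,0,0],[-20,40,30,0,0,0,0],[-20,45,0,0,0,0,0],[0,45,0,0,0,0,0],[0,45,0,0,0,0,0],[0,30,0,0,0,0,0],[0,0,0,0,0,0,0]],
])

```text
clock: 31.1
tcp_pos: [0.4175, 0.3142, 0.1674]
tool_rot: [[-0.998, 0.063, 0.001], [0.063, 0.998, 0.002], [-0.001, 0.002, -1.0]]
ft_force: [0.0, -0.5, 0.0]
grip_width: 0.0001
grasp_force: 0.0
```

Run:
```python
from h import *
ds={n:cam(n) for n in("top","side")}
p=fit(ds,"parcel",PAR,[.592,-.333,-.07],("top",))
f=[]
for n in ds: f.append(cv2.resize(ds[n]["frame"][100:330,110:400],(400,317),interpolation=cv2.INTER_CUBIC))
cv2.imwrite("pics/s8.png",np.hstack(f))
```

```text
parcel [ 0.5923 -0.3356 -0.0744] deg -4.3 cost 0.046 ['top']
```

View pics/s8.png

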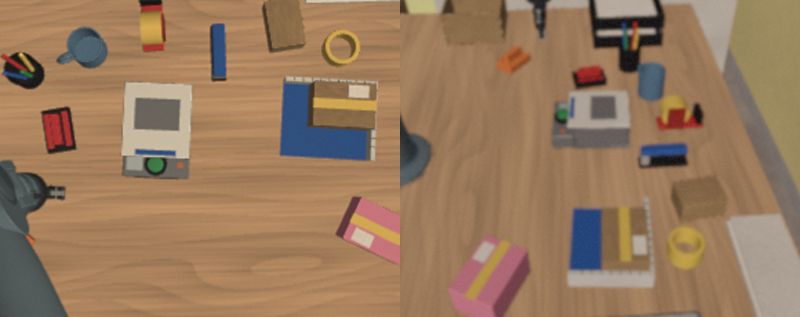

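The cover is shut, the parcel is home in the corner, and the spent cartridge and other items look unmoved. Handing in.

```bash
python3 -c "
from rig import ctrl
print(ctrl.close_job())"
```

```text
the job is handed in; nothing more can be done
None
```

I handed the job in at about 31 s: the full cartridge is in the pocket, the cover is shut, the parcel is home in the corner, and the start button was pressed fully and released. The cartridge tilted in the grip and was levelled before release, and the fingers briefly pressed the cover with about 44 N; the hand-in gave no verdict.

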